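# Free the stuck vacuum filter and hang it to dry

### The job

The blue filter has stuck in the mouth of the vacuum cleaner unit: pulled straight up it only lifts the whole unit, so rock it from side to side as you draw it out, and keep the unit standing on the worktop. Put the filter down on the worktop and let go, then take it by its round collar so that the slot in its grip tab is free, and hang it by that slot on the rod of the drying stand. Leave the torch, tape measure and scissors where they are.

Things in the scene. Friction and masses are not known exactly. Their poses are not given: they have to be found in the camera images.
- vacuum: vacuum cleaner unit (clear bin, ring of red cyclones, grey head) standing on the worktop, loose, 1.5 kg, 137 mm across the foot, 146 mm at the head, 128 mm high to its flat top; origin: centre of its underside, z up. A dark inlet stub sticks out at +x, 15 to 53 mm up, to 102 mm from the axis
- vacuum_mouth (a point): centre of the unit's round mouth (62 mm bore, with a sprung rubber seal 10 mm down), in its top. Two grey cheeks stand on the top at the mouth's +x and -x sides (the unit's axes), inner faces 30 mm from the axis, up to 178 mm above the foot: they bar the tab's ends, so it is pinched across its thickness from the open +y and -y sides
- filter: blue filter, 127 mm tall, about 0.2 kg; origin: centre of its flat nose (36 mm across; it stands on it), z along its axis to the tab. White cartridge 36 mm across to z 40, black taper 42 to 48 mm across z 40 to 73, collar, then grip tab z 91 to 127, 42 mm wide along x, 18 mm thick along y. Starts upright in the mouth, axes as the unit's, nose 60 mm above the unit's foot
- filter_slot (a point): centre of the slot through the filter's grip tab, 107 mm from the nose: 22 mm wide along the filter's x, 24 mm high along its z, passing through along its y
- filter_collar (a point): middle of the round blue collar under the tab (49 mm across, 73 to 91 mm from the nose). The seal holds the taper 58 mm from the nose by friction: about 30 N straight up, twice what the unit weighs. Rocked some 8 degrees each way, about the filter's x (tab to +y, -y) at that height, while rising 2 mm a swing, it comes with far less; free after 25 mm
- stand: drying stand, fixed: white drip dish 130 x 90 x 12 mm and a bent steel rod 8 mm thick; origin on the worktop, z up. The rod rises at x = +45 mm, bends over and runs level to -x, centre line 185 mm up, to x = -55 mm; its end turns up, tip at x = -70 mm, top 195 mm up. The slot is passed over the tip from -x, the filter's y along the rod, and lowered on to the rod
- stand_hook (a point): middle of the rod's level run, on its centre line, 25 mm to -x of the stand's origin, 185 mm above the worktop
- torch: black pocket torch lying down, 58 x 123 x 35 mm, loose bystander; origin: centre of its underside
- tape_measure: yellow tape measure, 47 x 86 x 64 mm, loose bystander; origin: centre of its underside
- scissors: scissors with blue handles lying down, 87 x 199 x 9 mm, loose bystander; origin: centre of its underside
Things that resemble listed ones, but are neither listed nor needed, are in the scene too. Of the things shaped like the filter, the blue one is meant.

How it is judged:
By the outcome, as a careful person would: the job done as asked, in the order asked, and still so for the second after the job is handed in, with the robot touching nothing.
It also fails if it takes over 72 s, if anything falls off the work surface, if the arm or the gripper's body presses on something with over 40 N, if the wrist force passes 120 N, or if a joint passes its speed limit or range.

### The arm

A 6-joint arm with a two-finger parallel gripper is mounted at the origin on a cart in front of the work surface, level with it; the furniture and walls round the work are solid. World frame = base frame: x ahead of the robot, y to its left, z up, the work surface at z = 0. Lengths are in m, angles in rad, forces in N, time in s.
With the tool pointing down it reaches from about 0.35 to 0.95 m from the base axis. Payload 17.4 kg.
Tool frame: the origin (TCP) lies midway between the tips of the shut fingers; the grasp point (between the pads) lies 19 mm behind it (pinch_z is the distance from the TCP to the grasp point, in m); z points along the fingers, y is the line along which they close (so a half turn about z gives the same grasp; the last joint's range is limited). The gripper opens to 93 mm and grips with 3 to 60 N. Pads are 15 mm wide; open, the fingers measure 128 mm over their backs; the gripper's body (75 mm by 188 mm) begins 65 mm behind the grasp point.
Start: joints at [1.197, 0.116, 1.442, -0, 1.584, -0.038], TCP at [0.222, 0.637, 0.219] pointing down, gripper open.
Joint ranges: [-2.83, 2.83], [-0.83, 2.19], [0.07, 2.5], [-1.14, 4.28], [0.01, 3], [-2.97, 2.97]. Speed limits (rad/s): [1.89, 1.89, 2.22, 3.14, 3.14, 3.14].

### API

Orientations are given as a unit quaternion [w, x, y, z].
In Python, from bench import * gives the robot as it stands.
- The arm moves only by the tool carry_out, never from a script. Its argument "moves" is a list of rows, each an object of numbers: "tx", "ty", "tz": the shift along the world's x, y, z each as a share of 0.05 m, from -1 to 1; "rx", "ry", "rz": the turn, a rotation vector about the world's x, y, z each as a share of 90 degrees, from -1 to 1. A call has 1 to 12 rows; each row shifts and turns the commanded pose from where the row before left it; what a row does not reach is not made up. A row lasts 1/10 s, in which the tool goes at most 50 mm and 8.59 degrees, less where a joint would pass 70% of its speed; a pose out of reach is approached as far as the arm can. A call with a number of a shift or a turn outside -1 to 1 is refused whole. A call with a gripper value outside its range is refused whole. "claw" is the finger opening in mm, from 0 to 93, set as the call begins (left out, the last holds). The fingers move at their own pace and stop on an object; "grip_force" is the grip in N (left out, the last holds). Time passes only in rows, so rows that do not move let the fingers close. It gives the time, the measured TCP pose, the force, the opening and the grip force at its end, in the units of the state.
- read_state(): the state, without advancing time (a new reading comes with each control period).
- camera(name): name is "side" or "top"; returns the picture (400x640x3 uint8, blue, green, red); there is no depth.
- camera_info(name): a dict with "camera_matrix" (3x3 intrinsics, pixels), "rvec" (rotation vector, rad) and "tvec" (3), from world to camera coordinates, as OpenCV has them. Camera axes: x right, y down, z forward; pixel columns grow to the right and rows downward; lengths in m; the calibration is good to about 2 mm. A picture is of the moment at which its call begins. camera_info takes no time and is no camera call.
- job_done(): hands the job in; it is judged then, once.
Trained networks look in the newest picture that a camera, given by its name, has taken for a name from the list of things; names that differ only in an ending like _2 or _b are one class to them, and where a whole thing is asked for, a point or a joint stands for the part that bears it (a point fixed in the world has none). Each returns a list of dicts, best first, with "score" (0 to 1); they miss things now and then, are a little off and sometimes report something else, mostly with a low value. They report only what shows in the picture. A call takes as long as a camera call. They do not tell look-alikes from the thing itself.
- search_frame(camera, query): "xy" ([column, row] as shares, 0 to 1, of the picture: columns of its width, rows of its height, amid what is visible of it).
- masks_of(camera, query): "region" (400x640 bool, what is visible of it) and "xy" ([column, row] as shares, 0 to 1, of the picture: columns of its width, rows of its height, amid what is visible of it).
- mark_of(camera, query): "xy" ([column, row] as shares, 0 to 1, of the picture: columns of its width, rows of its height: a listed point, or the origin of a listed thing).
The state is a dict: "clock": time; "q": joint angles; "joint_vel": joint speeds; "joint_efforts": joint torques, N m; "position": TCP position; "orientation": TCP orientation; "contact_force": force on the tool from outside, world axes, zero at the start; "ft_torque": the same for the moment, N m; "width": finger opening in m; "grip_force": force on a finger pad.
Only numpy, scipy, OpenCV 4.12 (cv2) and the standard library are available. Lean on these libraries where they do the work, as an engineer would, in place of code of your own. Each camera call takes 0.05 s, during which the arm holds its last target. There are 200 camera calls.

## Working session

There is one attempt and no reset: what is moved stays moved. The work goes in short steps, Python scripts to look and compute and a tool call to move; the robot and the scene stay as the last step left them, time stands still between calls to the robot, and variables do not carry over. Pictures are saved under pics/ and viewed, at most 10 in all, crops included, and the job is handed in when it is done.

Besides the shell and the picture viewer there is one more tool, called after "Call:" as name([rows], argument=value, ...), one row to a line, values as JSON. carry_out: Moves the arm, as the interface text tells. Shift numbers are shares of 0.05 m and turn numbers shares of 90 degrees, none past 1 either way. Its arguments: {"type":"object","properties":{"moves":{"type":"array","items":{"type":"object","properties":{"tx":{"type":"number","minimum":-1,"maximum":1},"ty":{"type":"number","minimum":-1,"maximum":1},"tz":{"type":"number","minimum":-1,"maximum":1},"rx":{"type":"number","minimum":-1,"maximum":1},"ry":{"type":"number","minimum":-1,"maximum":1},"rz":{"type":"number","minimum":-1,"maximum":1}}}},"claw":{"type":"number"},"grip_force":{"type":"number"}},"required":["moves"]}

```bash
mkdir -p pics; ls; cat > h.py <<'E'
from bench import *
import numpy as np, cv2
def P(cam):
    i=camera_info(cam); K=np.array(i["camera_matrix"],float); R=cv2.Rodrigues(np.array(i["rvec"],float))[0]; t=np.array(i["tvec"],float).ravel()
    return K,R,t
def px(cam,p):
    K,R,t=P(cam); q=K@(R@np.array(p,float)+t); return q[:2]/q[2]
def ray(cam,uv):
    K,R,t=P(cam); d=R.T@np.linalg.inv(K)@np.array([uv[0],uv[1],1.]); return -R.T@t,d
def atz(cam,uv,z):
    c,d=ray(cam,uv); return c+d*(z-c[2])/d[2]
def tri(a,b):
    c1,d1=ray('side',a); c2,d2=ray('top',b); d1/=np.linalg.norm(d1); d2/=np.linalg.norm(d2)
    s=np.linalg.lstsq(np.c_[d1,-d2],c2-c1,rcond=None)[0]; p=c1+s[0]*d1;q=c2+s[1]*d2
    return (p+q)/2,np.linalg.norm(p-q)
def mk(cam,n,k=4): return [(round(m['xy'][0]*640,1),round(m['xy'][1]*400,1),round(m['score'],2)) for m in mark_of(cam,n)[:k]]
E
python3 - <<'E'
from h import *
np.set_printoptions(precision=4,suppress=True)
for c in ('side','top'):
    im=camera(c); cv2.imwrite(f'pics/{c}0.png',im)
    K,R,t=P(c); print(c,-R.T@t,R[2],K[0,0])
    for n in ['vacuum','vacuum_mouth','filter','filter_slot','filter_collar','stand','stand_hook','torch','tape_measure','scissors']: print(n,mk(c,n))
print(read_state())
E
```

```text
pics
side [-0.4011  1.0615  1.0985] [ 0.5884 -0.5397 -0.6021] 517.7171356797311
vacuum [(295.9, 282.9, 0.91)]
vacuum_mouth [(292.0, 246.7, 0.95)]
filter [(223.6, 300.3, 0.94), (236.7, 320.6, 0.89), (272.2, 317.9, 0.73)]
filter_slot [(269.4, 290.9, 0.78), (229.9, 295.7, 0.78), (219.2, 275.2, 0.74), (248.9, 270.4, 0.51)]
filter_collar [(230.9, 298.4, 0.89), (266.4, 301.5, 0.86), (219.0, 279.8, 0.84), (248.6, 275.6, 0.68)]
stand [(365.7, 226.8, 0.8)]
stand_hook []
torch []
tape_measure []
scissors []
top [0.4337 0.2218 1.2151] [ 0.0859 -0.0104 -0.9962] 390.39215584407106
vacuum [(258.5, 222.5, 0.75)]
vacuum_mouth [(250.0, 225.7, 0.96)]
filter [(192.8, 202.9, 0.81), (214.1, 217.0, 0.79), (184.0, 227.3, 0.63), (208.6, 246.1, 0.54)]
filter_slot [(175.2, 226.6, 0.87), (245.9, 227.1, 0.68), (200.0, 252.6, 0.68), (182.7, 200.8, 0.59)]
filter_collar [(207.3, 249.2, 0.85), (247.4, 226.7, 0.76), (206.9, 215.6, 0.65), (182.4, 201.9, 0.65)]
stand [(366.2, 213.8, 0.59)]
stand_hook [(367.4, 217.8, 0.9)]
torch [(312.0, 163.3, 0.7)]
tape_measure [(442.6, 188.6, 0.59)]
scissors [(269.4, 163.3, 0.77), (249.5, 225.3, 0.71)]
{'clock': 1.1, 'q': array([ 1.1973,  0.116 ,  1.4416, -0.    ,  1.584 , -0.0379]), 'joint_vel': array([ 0.0004,  0.0015,  0.002 , -0.0001, -0.0013, -0.0008]), 'joint_efforts': array([  0.0012, -72.1044, -62.2743,   0.078 ,   0.0182,   0.    ]), 'position': array([0.2224, 0.6373, 0.2187]), 'orientation': array([0.    , 0.1671, 0.9859, 0.    ]), 'contact_force': array([ 0.4454, -1.0084,  0.2937]), 'ft_torque': array([0.0274, 0.0329, 0.0074]), 'grip_force': 0.0, 'width': 0.0928205876152281}
```

View pics/side0.png

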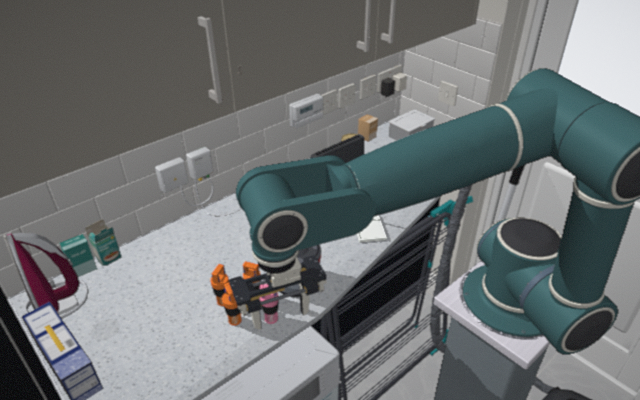

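View pics/top0.png

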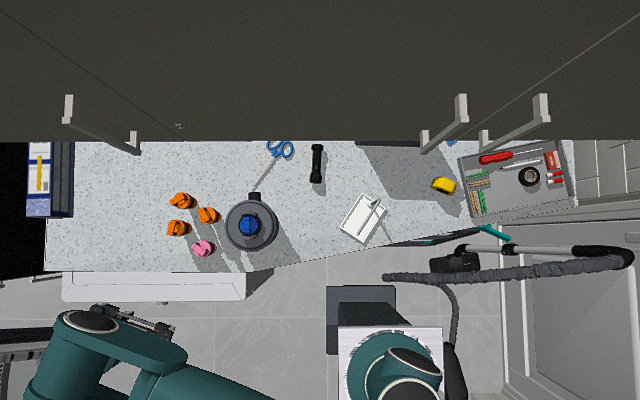

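Candidates (top view): orange ones at (181,201), (207,215), (177,228), a pink one at (202,248), and the blue one in the vacuum mouth at (248,226). I choose the blue one. The stand is at (362,218) and the stub at (254,195). The arm hides the unit in the side view.

```bash
python3 - <<'E'
from h import *
np.set_printoptions(precision=4,suppress=True)
im=cv2.imread('pics/top0.png')
a=cv2.resize(im[175:265,150:300],None,fx=4,fy=4,interpolation=cv2.INTER_CUBIC)
b=cv2.resize(im[185:250,335:395],None,fx=3.3,fy=3.3,interpolation=cv2.INTER_CUBIC)
o=np.zeros((585,600,3),np.uint8); o[:360]=a; o[365:365+b.shape[0],:b.shape[1]]=b[:220]
cv2.imwrite('pics/crop0.png',o)
print('mouth',atz('top',(250,225.7),.128),'slot',atz('top',(245.9,227.1),.167),'collar',atz('top',(247.4,226.7),.142),'vac',atz('top',(258.5,222.5),0))
print('stub',atz('top',(254,194.5),.034),'hook',atz('top',(367.4,217.8),.185),'stand',atz('top',(366.2,213.8),0), atz('side',(365.7,226.8),0))
for z in(.4,.5,.6,.7): print(z,atz('top',(300,140),z),atz('top',(100,152),z))
# cupboard edge: side pts vs top edge
for uv in [(0,190),(240,105),(400,48)]:
  for z in(.4,.5,.6,.7): 
    p=atz('side',uv,z); print(uv,z,p,px('top',p))
m=masks_of('top','vacuum')
for k in m[:1]:
  r=k['region']; ys,xs=np.nonzero(r); print(k['score'],xs.min(),xs.max(),ys.min(),ys.max())
E
```

```text
mouth [0.4606 0.4069 0.128 ] slot [0.456  0.4111 0.167 ] collar [0.4576 0.4116 0.142 ] vac [0.4735 0.4024 0.    ]
stub [0.5574 0.4117 0.034 ] hook [0.4784 0.0877 0.185 ] stand [0.4989 0.0672 0.    ] [0.4963 0.0822 0.    ]
0.4 [0.635  0.2564 0.4   ] [0.6106 0.6776 0.4   ]
0.5 [0.6103 0.2521 0.5   ] [0.5889 0.6216 0.5   ]
0.6 [0.5856 0.2479 0.6   ] [0.5672 0.5657 0.6   ]
0.7 [0.5609 0.2436 0.7   ] [0.5455 0.5098 0.7   ]
(0, 190) 0.4 [0.8261 0.9705 0.4   ] [-32.9332  53.5389]
(0, 190) 0.5 [0.6504 0.9835 0.5   ] [-95.066  119.9464]
(0, 190) 0.6 [0.4747 0.9965 0.6   ] [-180.6649  211.4344]
(0, 190) 0.7 [0.299  1.0096 0.7   ] [-306.1189  345.5194]
(240, 105) 0.4 [0.8195 0.3129 0.4   ] [273.7458  56.2434]
(240, 105) 0.5 [0.6447 0.4201 0.5   ] [209.9201 122.1431]
(240, 105) 0.6 [0.47   0.5273 0.6   ] [121.9778 212.9429]
(240, 105) 0.7 [0.2952 0.6344 0.7   ] [ -6.9334 346.043 ]
(400, 48) 0.4 [ 0.8147 -0.3957  0.4   ] [599.1656  58.0972]
(400, 48) 0.5 [ 0.6406 -0.1871  0.5   ] [533.5936 123.4503]
(400, 48) 0.6 [0.4666 0.0215 0.6   ] [443.233  213.5093]
(400, 48) 0.7 [0.2925 0.2301 0.7   ] [310.7511 345.549 ]
0.95 225 278 192 251
```

View pics/crop0.png

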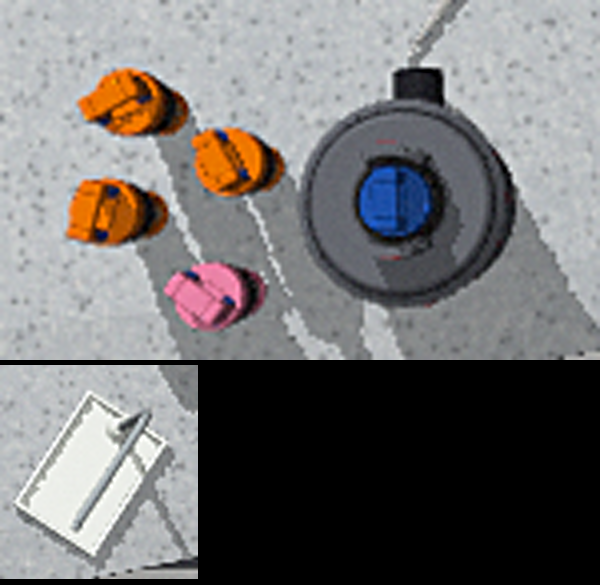

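The crop shows the blue filter seated in the grey head at full-picture (249,225). The stub points up the picture, which is world +x, and the stand's rod tip is at the lower left. I'll clear the side view now.

Call:
carry_out([
  {"tx":0.3,"ty":-1,"tz":0.3,"rz":0.03},
  {"tx":0.3,"ty":-1,"tz":0.3,"rz":0.03},
  {"tx":0.3,"ty":-1,"tz":0.3,"rz":0.03},
  {"tx":0.3,"ty":-1,"tz":0.3,"rz":0.03},
  {"tx":0.3,"ty":-1,"tz":0.3,"rz":0.03},
  {"tx":0.3,"ty":-1,"tz":0.3,"rz":0.03},
  {"tx":0.3,"ty":-1,"rz":0.03},
  {"tx":0.3,"ty":-1,"rz":0.03},
  {},
  {},
], claw=93)

```text
invalid input
```

```bash
python3 - <<'E'
from h import *
np.set_printoptions(precision=4,suppress=True)
for c in ('side','top'):
    im=camera(c); cv2.imwrite(f'pics/{c}1.png',im)
    for n in ['vacuum','vacuum_mouth','filter','filter_slot','filter_collar','stand','stand_hook']: print(n,mk(c,n,6))
s=read_state(); print(s['clock'],s['position'],s['orientation'],s['q'])
im=cv2.imread('pics/side1.png')
cv2.imwrite('pics/crop1.png',cv2.resize(im[180:340,190:430],None,fx=3.2,fy=3.2,interpolation=cv2.INTER_CUBIC))
E
```

```text
vacuum [(297.6, 282.4, 0.8)]
vacuum_mouth [(294.7, 246.5, 0.94)]
filter [(222.8, 300.3, 0.81), (274.1, 320.5, 0.67), (237.6, 321.0, 0.62), (252.9, 295.9, 0.58)]
filter_slot [(232.5, 291.8, 0.88), (250.5, 267.0, 0.77), (216.4, 274.5, 0.62), (268.9, 291.4, 0.56)]
filter_collar [(268.1, 300.9, 0.95), (220.0, 279.5, 0.87), (232.5, 300.3, 0.73), (249.7, 273.9, 0.66)]
stand [(366.7, 227.1, 0.75)]
stand_hook []
vacuum [(255.9, 224.3, 0.85)]
vacuum_mouth [(246.8, 224.6, 0.84), (254.5, 226.9, 0.72)]
filter [(192.2, 201.4, 0.88), (210.5, 248.3, 0.68), (254.6, 225.4, 0.67), (186.2, 228.0, 0.64), (212.1, 216.5, 0.56)]
filter_slot [(177.6, 201.1, 0.75), (204.4, 218.3, 0.73), (199.4, 252.4, 0.7), (175.3, 228.8, 0.68), (246.0, 224.7, 0.65)]
filter_collar [(185.4, 198.8, 0.91), (205.9, 216.7, 0.84), (175.0, 229.1, 0.77), (206.7, 245.5, 0.55), (249.5, 228.0, 0.53), (250.6, 224.8, 0.21)]
stand [(361.8, 215.3, 0.75)]
stand_hook [(367.5, 218.0, 0.8), (364.0, 213.0, 0.71)]
1.95 [0.2224 0.6373 0.2186] [ 0.      0.1671  0.9859 -0.    ] [ 1.1972  0.116   1.4416 -0.      1.584  -0.0378]
```

View pics/crop1.png

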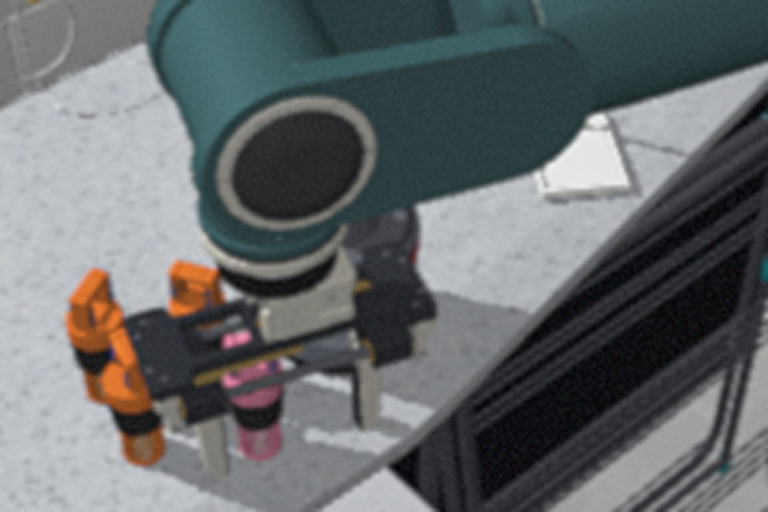

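The move was refused, probably because of the empty rows, so the arm has not moved and the side view is still blocked. I'll resend it with explicit zeros.

Call:
carry_out([
  {"tx":0.3,"ty":-1,"tz":0.3,"rz":0.03},
  {"tx":0.3,"ty":-1,"tz":0.3,"rz":0.03},
  {"tx":0.3,"ty":-1,"tz":0.3,"rz":0.03},
  {"tx":0.3,"ty":-1,"tz":0.3,"rz":0.03},
  {"tx":0.3,"ty":-1,"tz":0.3,"rz":0.03},
  {"tx":0.3,"ty":-1,"tz":0.3,"rz":0.03},
  {"tx":0.3,"ty":-1,"rz":0.03},
  {"tx":0.3,"ty":-1,"rz":0.03},
  {"tx":0},
], claw=93, grip_force=50)

```text
invalid input
```

Call:
carry_out([
  {"tx":0.3,"ty":-1,"tz":0.3,"rx":0,"ry":0,"rz":0.03},
  {"tx":0.3,"ty":-1,"tz":0.3,"rx":0,"ry":0,"rz":0.03},
  {"tx":0.3,"ty":-1,"tz":0.3,"rx":0,"ry":0,"rz":0.03},
  {"tx":0.3,"ty":-1,"tz":0.3,"rx":0,"ry":0,"rz":0.03},
  {"tx":0.3,"ty":-1,"tz":0.3,"rx":0,"ry":0,"rz":0.03},
  {"tx":0.3,"ty":-1,"tz":0.3,"rx":0,"ry":0,"rz":0.03},
  {"tx":0.3,"ty":-1,"tz":0,"rx":0,"ry":0,"rz":0.03},
  {"tx":0.3,"ty":-1,"tz":0,"rx":0,"ry":0,"rz":0.03},
  {"tx":0,"ty":0,"tz":0,"rx":0,"ry":0,"rz":0},
])

```text
clock: 2.85
position: [0.3353, 0.2612, 0.3024]
orientation: [0.001, -0.019, 1.0, 0.0]
contact_force: [0.4, -0.3, -0.5]
width: 0.093
grip_force: 0.0
```

```bash
python3 - <<'E'
from h import *
np.set_printoptions(precision=4,suppress=True)
for c in ('side','top'):
  for i in range(2):
    im=camera(c); cv2.imwrite(f'pics/{c}2.png',im)
    for n in ['vacuum','vacuum_mouth','filter_slot','filter_collar','stand','stand_hook']: print(c,n,mk(c,n,6))
s=read_state(); print(s['clock'],s['position'],s['orientation'],s['q'])
im=cv2.imread('pics/side2.png')
cv2.imwrite('pics/crop2.png',cv2.resize(im[180:340,190:430],None,fx=3.2,fy=3.2,interpolation=cv2.INTER_CUBIC))
E
```

```text
side vacuum []
side vacuum_mouth [(294.1, 247.0, 0.97)]
side filter_slot [(218.2, 272.3, 0.92), (232.7, 292.5, 0.86), (294.2, 239.3, 0.84), (252.6, 270.7, 0.77), (371.9, 184.6, 0.55)]
side filter_collar [(267.7, 301.1, 0.87), (294.9, 245.8, 0.85), (247.4, 275.1, 0.74), (217.6, 280.0, 0.74), (232.3, 299.1, 0.58)]
side stand [(366.4, 227.0, 0.55)]
side stand_hook [(370.7, 187.1, 0.92)]
side vacuum [(296.0, 278.6, 0.73), (373.4, 186.0, 0.35)]
side vacuum_mouth [(292.8, 250.3, 0.76)]
side filter_slot [(218.7, 274.5, 0.92), (270.2, 290.9, 0.89), (230.3, 293.0, 0.83), (249.7, 270.1, 0.81), (293.9, 236.2, 0.52)]
side filter_collar [(251.2, 276.5, 0.96), (267.8, 300.4, 0.96), (218.4, 278.1, 0.84), (296.2, 245.6, 0.63), (229.7, 299.4, 0.59)]
side stand []
side stand_hook []
top vacuum [(257.7, 226.5, 0.86)]
top vacuum_mouth [(247.0, 225.8, 0.81)]
top filter_slot [(202.8, 249.0, 0.8), (179.2, 200.6, 0.69), (246.8, 225.3, 0.68), (173.1, 229.1, 0.59), (205.2, 215.9, 0.54)]
top filter_collar [(208.3, 216.3, 0.88), (181.1, 199.8, 0.83), (174.7, 226.6, 0.79), (248.7, 227.0, 0.56), (202.9, 246.8, 0.52)]
top stand [(363.8, 214.1, 0.71)]
top stand_hook [(367.1, 219.6, 0.91), (248.6, 224.0, 0.53)]
top vacuum [(259.9, 227.0, 0.96)]
top vacuum_mouth [(247.2, 225.0, 0.64)]
top filter_slot [(201.4, 250.8, 0.89), (174.3, 230.1, 0.79), (178.6, 198.2, 0.7), (203.5, 215.9, 0.67), (246.7, 224.1, 0.51)]
top filter_collar [(181.4, 200.6, 0.89), (246.7, 225.9, 0.66), (201.5, 248.2, 0.63), (173.0, 226.6, 0.63), (206.5, 216.1, 0.52)]
top stand [(364.2, 215.2, 0.81), (247.2, 225.0, 0.36)]
top stand_hook [(369.0, 221.1, 0.75)]
4.25 [0.334  0.2654 0.3015] [-0.     -0.0206  0.9998  0.    ] [ 0.6115 -0.4445  1.8029  0.      1.7833 -1.0005]
```

View pics/crop2.png

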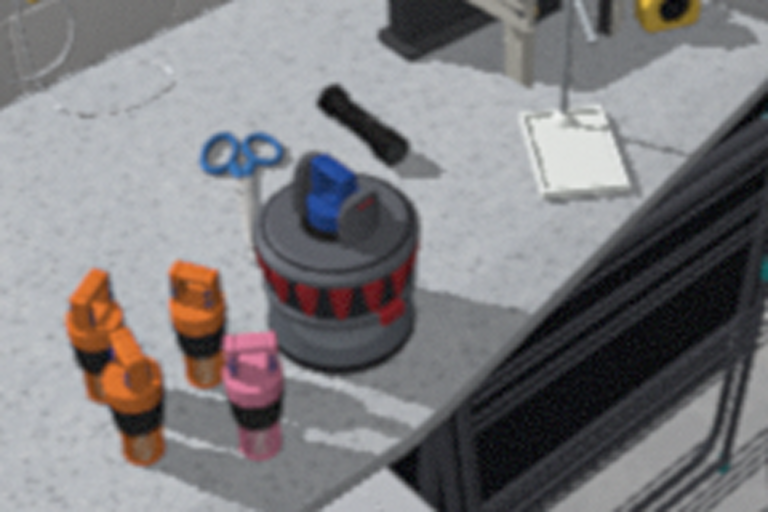

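The crop shows the blue tab between its two cheeks at about (294,239) full-picture. The rest of the view is clear, and the stand dish is at (370,228). Next I'll fit poses from all the marks.

```bash
python3 - <<'E'
from h import *
from scipy.optimize import least_squares
np.set_printoptions(precision=4,suppress=True)
obs=[('side',(293.5,248.5),.128),('side',(294,237.8),.167),('side',(295.5,245.7),.142),('top',(247.1,225.3),.128),('top',(246.4,225),.167),('top',(247.7,226.5),.142)]
for o in obs: print(o,atz(o[0],o[1],o[2]))
f=lambda p:np.concatenate([px(o[0],[p[0],p[1],o[2]])-o[1] for o in obs])
r=least_squares(f,[.46,.41],loss='soft_l1'); print(r.x,r.fun)
a=atz('side',(286.3,228.4),.178);b=atz('side',(306.3,239.4),.178); print('cheeks',a,b,np.degrees(np.arctan2(*(a-b)[1::-1])))
# stub tip top edge, top view
v=r.x; st=atz('top',(254.5,192.5),.053); print('stub',st,np.degrees(np.arctan2(*(st[:2]-v)[::-1])))
# refine with colour: blue tab mask in top and side; circle of head dark/grey in top
for c in('top','side'):
  im=cv2.imread(f'pics/{c}2.png').astype(int); m=(im[...,0]>im[...,2]+50)&(im[...,0]>90)
  m2=np.zeros_like(m); 
  if c=='top': m2[205:245,230:270]=1
  else: m2[220:260,275:320]=1
  ys,xs=np.nonzero(m&(m2>0)); print(c,len(xs),xs.min(),xs.max(),ys.min(),ys.max(),xs.mean(),ys.mean())
# stand: rod ends in top view, free end / bend
for n,uv,z in [('tip',(335+78/3.3,185+160/3.3),.19),('bend',(335+145/3.3,185+48/3.3),.185)]: print(n,uv,atz('top',uv,z))
print('hook',atz('top',(367.7,219),.185),tri((370.7,187.1),(367.7,219)),'stand',atz('top',(364,214.6),0),atz('side',(366.4,227),0))
cn=[(92,392),(168,442),(95,557),(15,505)]
C=np.array([atz('top',(335+u/3.3,185+(w-365)/3.3),.012) for u,w in cn]); print('dish',C,C.mean(0),np.linalg.norm(C-np.roll(C,1,0),axis=1))
E
```

```text
('side', (293.5, 248.5), 0.128) [0.4598 0.413  0.128 ]
('side', (294, 237.8), 0.167) [0.4581 0.4106 0.167 ]
('side', (295.5, 245.7), 0.142) [0.4526 0.411  0.142 ]
('top', (247.1, 225.3), 0.128) [0.4618 0.4149 0.128 ]
('top', (246.4, 225), 0.167) [0.4616 0.4099 0.167 ]
('top', (247.7, 226.5), 0.142) [0.4581 0.4108 0.142 ]
[0.4592 0.4113] [ 0.6096 -0.1823 -0.4343 -0.0907 -1.5836 -1.1505  1.305   0.9052 -0.5377
  0.8761 -0.1865 -0.4102]
cheeks [0.493  0.4092 0.178 ] [0.4207 0.3978 0.178 ] 8.911888655143603
stub [0.5615 0.4072 0.053 ] -2.2810327725236963
top 222 240 257 217 233 247.93243243243242 224.92342342342343
side 229 275 300 223 251 290.71615720524017 238.34061135371178
tip (358.6363636363636, 233.4848484848485) [0.4372 0.112  0.19  ]
bend (378.93939393939394, 199.54545454545456) [0.5267 0.0563 0.185 ]
hook [0.4752 0.087  0.185 ] (array([0.4773, 0.0872, 0.1739]), np.float64(0.004701410690429666)) stand [0.4964 0.0741 0.    ] [0.494  0.0812 0.    ]
dish [[0.5623 0.0781 0.012 ]
 [0.5149 0.0074 0.012 ]
 [0.4081 0.0776 0.012 ]
 [0.4567 0.1515 0.012 ]] [0.4855 0.0787 0.012 ] [0.1287 0.0851 0.1278 0.0885]
```

Call:
carry_out([
  {"tx":0.5,"ty":0.5,"tz":-0.2,"rx":0,"ry":0,"rz":-0.01},
  {"tx":0.5,"ty":0.6,"tz":-0.2,"rx":0,"ry":0,"rz":-0.01},
  {"tx":0.5,"ty":0.6,"tz":-0.2,"rx":0,"ry":0,"rz":-0.01},
  {"tx":0.5,"ty":0.6,"tz":-0.2,"rx":0,"ry":0,"rz":0},
  {"tx":0.5,"ty":0.6,"tz":0,"rx":0,"ry":0,"rz":0},
  {"tx":0,"ty":0,"tz":0,"rx":0,"ry":0,"rz":0},
  {"tx":0,"ty":0,"tz":0,"rx":0,"ry":0,"rz":0},
], claw=93)

```text
clock: 4.95
position: [0.4591, 0.4105, 0.2606]
orientation: [-0.001, 0.003, 1.0, -0.001]
contact_force: [-0.9, -0.4, -0.1]
width: 0.0931
grip_force: 0.0
```

```bash
python3 - <<'E'
from h import *
np.set_printoptions(precision=4,suppress=True)
s=read_state(); print(s['clock'],s['position'],s['orientation'],s['q'])
# yaw of vertical image line at tab, and overlay model onto top2/side2
d=atz('top',(250,215),.187)-atz('top',(250,235),.187); print('vert yaw',np.degrees(np.arctan2(d[1],d[0])))
out=[]
for c,(x0,y0) in (('top',(200,180)),('side',(245,205))):
  im=cv2.imread(f'pics/{c}2.png')[y0:y0+90,x0:x0+95]; base=cv2.resize(im,None,fx=4,fy=4,interpolation=cv2.INTER_CUBIC)
  for yaw,col in((-4,(0,255,255)),(4,(0,255,0))):
    a=np.radians(yaw); R=np.array([[np.cos(a),-np.sin(a)],[np.sin(a),np.cos(a)]])
    def L(pts,im,cl):
      q=[((px(c,[*(R@np.array(p[:2])+[.4592,.4113]),p[2]])-[x0,y0]+.5)*4).astype(int) for p in pts]
      cv2.polylines(im,[np.array(q)],True,cl,1)
    L([(-.021,-.009,.187),(.021,-.009,.187),(.021,.009,.187),(-.021,.009,.187)],base,col)
    L([(0.06,0,.053),(.102,0,.053)],base,col); 
    L([(-.03,-.001,.178),(-.03,.001,.178),(.03,.001,.178),(.03,-.001,.178)],base,(255,255,255) if yaw>0 else (255,0,255))
  t=np.arange(0,6.28,.1); L([(.073*np.cos(k),.073*np.sin(k),.128) for k in t],base,(0,255,0)); L([(.031*np.cos(k),.031*np.sin(k),.128) for k in t],base,(0,255,0))
  out.append(base)
cv2.imwrite('pics/ov.png',np.hstack(out))
E
```

```text
4.95 [0.4591 0.4105 0.2606] [-0.0007  0.0028  1.     -0.0006] [ 0.6882 -0.0191  1.5142 -0.      1.6483 -0.877 ]
vert yaw 0.5706527119442572
```

View pics/ov.png

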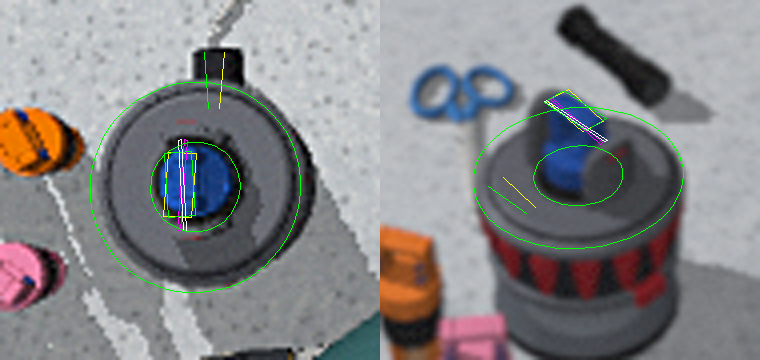

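The overlay fits the head and tab to 1–2 mm, and the stub suggests a yaw of about −3°. Descending now.

Call:
carry_out([
  {"tx":0,"ty":0,"tz":-0.4,"rx":0,"ry":0,"rz":-0.02},
  {"tx":0,"ty":0,"tz":-0.5,"rx":0,"ry":0,"rz":-0.01},
  {"tx":0,"ty":0,"tz":-0.5,"rx":0,"ry":0,"rz":0},
  {"tx":0,"ty":0,"tz":-0.5,"rx":0,"ry":0,"rz":0},
  {"tx":0,"ty":0,"tz":-0.3,"rx":0,"ry":0,"rz":0},
  {"tx":0,"ty":0,"tz":0,"rx":0,"ry":0,"rz":0},
], claw=93)

```text
clock: 5.55
position: [0.4582, 0.4095, 0.1503]
orientation: [-0.001, 0.027, 1.0, -0.001]
contact_force: [-0.2, 0.7, -0.6]
width: 0.0929
grip_force: 0.0
```

Call:
carry_out([
  {"tx":0,"ty":0,"tz":0,"rx":0,"ry":0,"rz":0},
  {"tx":0,"ty":0,"tz":0,"rx":0,"ry":0,"rz":0},
  {"tx":0,"ty":0,"tz":0,"rx":0,"ry":0,"rz":0},
  {"tx":0,"ty":0,"tz":0,"rx":0,"ry":0,"rz":0},
  {"tx":0,"ty":0,"tz":0,"rx":0,"ry":0,"rz":0},
  {"tx":0,"ty":0,"tz":0,"rx":0,"ry":0,"rz":0},
  {"tx":0,"ty":0,"tz":0,"rx":0,"ry":0,"rz":0},
  {"tx":0,"ty":0,"tz":0,"rx":0,"ry":0,"rz":0},
], claw=5, grip_force=50)

```text
clock: 6.35
position: [0.459, 0.4104, 0.1515]
orientation: [-0.0, 0.027, 1.0, -0.0]
contact_force: [-0.2, 0.2, -0.3]
width: 0.034
grip_force: 0.0
```

Call:
carry_out([
  {"tx":0,"ty":0,"tz":0,"rx":0,"ry":0,"rz":0},
  {"tx":0,"ty":0,"tz":0,"rx":0,"ry":0,"rz":0},
  {"tx":0,"ty":0,"tz":0,"rx":0,"ry":0,"rz":0},
  {"tx":0,"ty":0,"tz":0,"rx":0,"ry":0,"rz":0},
], claw=5, grip_force=50)

```text
clock: 6.75
position: [0.459, 0.41, 0.1518]
orientation: [-0.0, 0.027, 1.0, -0.0]
contact_force: [-2.3, -4.9, 4.7]
width: 0.0178
grip_force: 48.7
```

Call:
carry_out([
  {"tx":0,"ty":-0.05,"tz":0.01,"rx":0.046,"ry":-0.002,"rz":0},
  {"tx":0,"ty":-0.05,"tz":0.01,"rx":0.046,"ry":-0.002,"rz":0},
  {"tx":0,"ty":0.053,"tz":0.01,"rx":-0.047,"ry":0.002,"rz":0},
  {"tx":0,"ty":0.053,"tz":0.01,"rx":-0.047,"ry":0.002,"rz":0},
  {"tx":0,"ty":0.053,"tz":0.01,"rx":-0.047,"ry":0.002,"rz":0},
  {"tx":0,"ty":0.053,"tz":0.01,"rx":-0.047,"ry":0.002,"rz":0},
  {"tx":0,"ty":-0.056,"tz":0.01,"rx":0.047,"ry":-0.002,"rz":0},
  {"tx":0,"ty":-0.056,"tz":0.01,"rx":0.047,"ry":-0.002,"rz":0},
  {"tx":0,"ty":-0.056,"tz":0.01,"rx":0.047,"ry":-0.002,"rz":0},
  {"tx":0,"ty":-0.056,"tz":0.01,"rx":0.047,"ry":-0.002,"rz":0},
], claw=5, grip_force=50)

```text
clock: 7.75
position: [0.4586, 0.405, 0.156]
orientation: [0.001, 0.026, 0.997, 0.074]
contact_force: [-1.6, 2.4, -5.3]
width: 0.0172
grip_force: 49.3
```

Call:
carry_out([
  {"tx":0,"ty":0.059,"tz":0.01,"rx":-0.047,"ry":0.002,"rz":0},
  {"tx":0,"ty":0.059,"tz":0.01,"rx":-0.047,"ry":0.002,"rz":0},
  {"tx":0,"ty":0.059,"tz":0.01,"rx":-0.047,"ry":0.002,"rz":0},
  {"tx":0,"ty":0.059,"tz":0.01,"rx":-0.047,"ry":0.002,"rz":0},
  {"tx":0,"ty":-0.062,"tz":0.01,"rx":0.047,"ry":-0.002,"rz":0},
  {"tx":0,"ty":-0.062,"tz":0.01,"rx":0.047,"ry":-0.002,"rz":0},
  {"tx":0,"ty":-0.062,"tz":0.01,"rx":0.047,"ry":-0.002,"rz":0},
  {"tx":0,"ty":-0.062,"tz":0.01,"rx":0.047,"ry":-0.002,"rz":0},
  {"tx":0,"ty":0.065,"tz":0.01,"rx":-0.047,"ry":0.002,"rz":0},
  {"tx":0,"ty":0.065,"tz":0.01,"rx":-0.047,"ry":0.002,"rz":0},
  {"tx":0,"ty":0.065,"tz":0.01,"rx":-0.047,"ry":0.002,"rz":0},
  {"tx":0,"ty":0.065,"tz":0.01,"rx":-0.047,"ry":0.002,"rz":0},
], claw=5, grip_force=50)

```text
clock: 8.95
position: [0.4593, 0.4166, 0.1628]
orientation: [-0.001, 0.027, 0.997, -0.077]
contact_force: [1.4, -5.9, 0.0]
width: 0.0175
grip_force: 49.2
```

Call:
carry_out([
  {"tx":0,"ty":-0.068,"tz":0.01,"rx":0.047,"ry":-0.002,"rz":0},
  {"tx":0,"ty":-0.068,"tz":0.01,"rx":0.047,"ry":-0.002,"rz":0},
  {"tx":0,"ty":-0.068,"tz":0.01,"rx":0.047,"ry":-0.002,"rz":0},
  {"tx":0,"ty":-0.068,"tz":0.01,"rx":0.047,"ry":-0.002,"rz":0},
  {"tx":0,"ty":0.071,"tz":0.01,"rx":-0.047,"ry":0.002,"rz":0},
  {"tx":0,"ty":0.071,"tz":0.01,"rx":-0.047,"ry":0.002,"rz":0},
  {"tx":0,"ty":0.071,"tz":0.01,"rx":-0.047,"ry":0.002,"rz":0},
  {"tx":0,"ty":0.071,"tz":0.01,"rx":-0.047,"ry":0.002,"rz":0},
  {"tx":0,"ty":-0.074,"tz":0.01,"rx":0.047,"ry":-0.002,"rz":0},
  {"tx":0,"ty":-0.074,"tz":0.01,"rx":0.047,"ry":-0.002,"rz":0},
  {"tx":0,"ty":-0.074,"tz":0.01,"rx":0.047,"ry":-0.002,"rz":0},
  {"tx":0,"ty":-0.074,"tz":0.01,"rx":0.047,"ry":-0.002,"rz":0},
], claw=5, grip_force=50)

```text
clock: 10.15
position: [0.4587, 0.4033, 0.1681]
orientation: [0.001, 0.026, 0.997, 0.074]
contact_force: [-2.0, 3.0, -4.6]
width: 0.0178
grip_force: 49.3
```

Call:
carry_out([
  {"tx":0,"ty":0.077,"tz":0.01,"rx":-0.047,"ry":0.002,"rz":0},
  {"tx":0,"ty":0.077,"tz":0.01,"rx":-0.047,"ry":0.002,"rz":0},
  {"tx":0,"ty":0.077,"tz":0.01,"rx":-0.047,"ry":0.002,"rz":0},
  {"tx":0,"ty":0.077,"tz":0.01,"rx":-0.047,"ry":0.002,"rz":0},
  {"tx":0,"ty":-0.08,"tz":0.01,"rx":0.047,"ry":-0.002,"rz":0},
  {"tx":0,"ty":-0.08,"tz":0.01,"rx":0.047,"ry":-0.002,"rz":0},
  {"tx":0,"ty":-0.08,"tz":0.01,"rx":0.047,"ry":-0.002,"rz":0},
  {"tx":0,"ty":-0.08,"tz":0.01,"rx":0.047,"ry":-0.002,"rz":0},
  {"tx":0,"ty":0.083,"tz":0.01,"rx":-0.047,"ry":0.002,"rz":0},
  {"tx":0,"ty":0.083,"tz":0.01,"rx":-0.047,"ry":0.002,"rz":0},
  {"tx":0,"ty":0.083,"tz":0.01,"rx":-0.047,"ry":0.002,"rz":0},
  {"tx":0,"ty":0.083,"tz":0.01,"rx":-0.047,"ry":0.002,"rz":0},
], claw=5, grip_force=50)

```text
clock: 11.35
position: [0.4591, 0.4191, 0.1746]
orientation: [-0.001, 0.027, 0.997, -0.077]
contact_force: [1.0, -0.1, -1.8]
width: 0.0176
grip_force: 49.3
```

Call:
carry_out([
  {"tx":0,"ty":-0.086,"tz":0.01,"rx":0.047,"ry":-0.002,"rz":0},
  {"tx":0,"ty":-0.086,"tz":0.01,"rx":0.047,"ry":-0.002,"rz":0},
  {"tx":0,"ty":-0.086,"tz":0.01,"rx":0.047,"ry":-0.002,"rz":0},
  {"tx":0,"ty":-0.086,"tz":0.01,"rx":0.047,"ry":-0.002,"rz":0},
  {"tx":0,"ty":0.089,"tz":0.01,"rx":-0.047,"ry":0.002,"rz":0},
  {"tx":0,"ty":0.089,"tz":0.01,"rx":-0.047,"ry":0.002,"rz":0},
  {"tx":0,"ty":0.089,"tz":0.01,"rx":-0.047,"ry":0.002,"rz":0},
  {"tx":0,"ty":0.089,"tz":0.01,"rx":-0.047,"ry":0.002,"rz":0},
  {"tx":0,"ty":-0.09,"tz":0.01,"rx":0.047,"ry":-0.002,"rz":0},
  {"tx":0,"ty":-0.09,"tz":0.01,"rx":0.048,"ry":-0.002,"rz":0},
  {"tx":0,"ty":0,"tz":0.04,"rx":0,"ry":0,"rz":0},
  {"tx":0,"ty":0,"tz":0.04,"rx":0,"ry":0,"rz":0},
], claw=5, grip_force=50)

```text
clock: 12.55
position: [0.4591, 0.4102, 0.1838]
orientation: [0.0, 0.027, 1.0, -0.002]
contact_force: [-0.2, -0.1, -1.4]
width: 0.0172
grip_force: 49.3
```

```bash
python3 - <<'E'
from h import *
s=read_state(); print(s['clock'],s['position'],s['orientation'],s['contact_force'])
for c in('side','top'):
  im=camera(c); cv2.imwrite(f'pics/{c}3.png',im); print(c,mk(c,'vacuum'),mk(c,'vacuum_mouth'),mk(c,'filter_collar',6))
im=cv2.imread('pics/side3.png'); cv2.imwrite('pics/crop3.png',cv2.resize(im[160:340,190:430],None,fx=3,fy=3))
E
```

```text
12.55 [0.45907712 0.41018347 0.18378766] [ 6.51592691e-05  2.68953262e-02  9.99637111e-01 -1.51122367e-03] [-0.23726774 -0.12399581 -1.36889279]
side [(295.2, 278.5, 0.74)] [(292.2, 249.0, 0.98)] [(250.3, 276.2, 0.97), (267.1, 301.1, 0.73), (232.2, 298.5, 0.68), (295.7, 238.6, 0.66), (216.0, 279.6, 0.56), (372.3, 187.2, 0.24)]
top [] [] [(183.9, 201.9, 0.57)]
```

View pics/crop3.png

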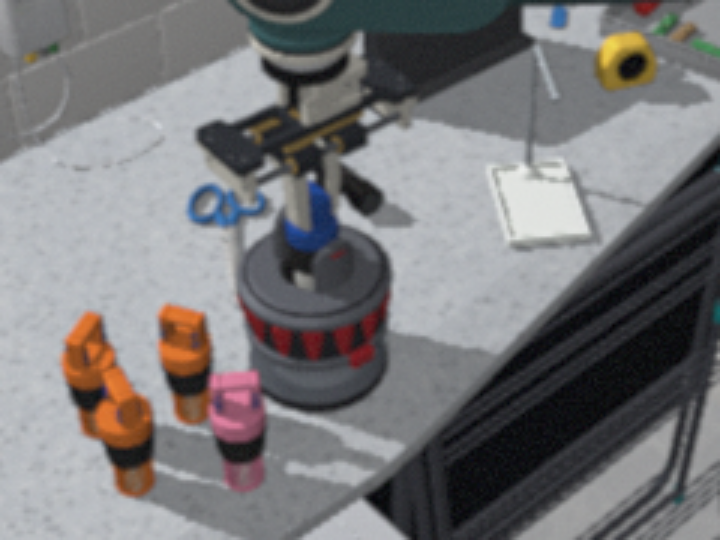

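The filter is out about 32 mm with little force, and the unit is standing undisturbed at (297,250). Now I'll lift it clear, then carry it to open worktop around (0.48, 0.25), turning it +60° so its y axis lines up with the rod.

Call:
carry_out([
  {"tx":0,"ty":0,"tz":0.2,"rx":0,"ry":0,"rz":0},
  {"tx":0,"ty":0,"tz":0.5,"rx":0,"ry":0,"rz":0},
  {"tx":0,"ty":0,"tz":0.6,"rx":0,"ry":0,"rz":0},
  {"tx":0,"ty":0,"tz":0.6,"rx":0,"ry":0,"rz":0},
  {"tx":0,"ty":0,"tz":0.4,"rx":0,"ry":0,"rz":0},
  {"tx":0,"ty":-0.2,"tz":0,"rx":0,"ry":0,"rz":0.08},
  {"tx":0,"ty":-0.5,"tz":0,"rx":0,"ry":0,"rz":0.08},
  {"tx":0.1,"ty":-0.5,"tz":0,"rx":0,"ry":0,"rz":0.08},
  {"tx":0.1,"ty":-0.5,"tz":0,"rx":0,"ry":0,"rz":0.08},
  {"tx":0.1,"ty":-0.5,"tz":0,"rx":0,"ry":0,"rz":0.08},
  {"tx":0.1,"ty":-0.5,"tz":0,"rx":0,"ry":0,"rz":0.08},
  {"tx":0,"ty":-0.5,"tz":-0.3,"rx":0,"ry":0,"rz":0.08},
], claw=5, grip_force=50)

```text
clock: 14.15
position: [0.4797, 0.2497, 0.2859]
orientation: [0.002, -0.404, 0.915, -0.001]
contact_force: [0.6, -0.5, -2.9]
width: 0.0174
grip_force: 49.3
```

Call:
carry_out([
  {"tx":0,"ty":0,"tz":-0.6,"rx":0,"ry":0,"rz":0.08},
  {"tx":0,"ty":0,"tz":-0.7,"rx":0,"ry":0,"rz":0},
  {"tx":0,"ty":0,"tz":-0.7,"rx":0,"ry":0,"rz":0},
  {"tx":0,"ty":0,"tz":-0.7,"rx":0,"ry":0,"rz":0},
  {"tx":0,"ty":0,"tz":-0.5,"rx":0,"ry":0,"rz":0},
  {"tx":0,"ty":0,"tz":0,"rx":0,"ry":0,"rz":0},
], claw=5, grip_force=50)

```text
clock: 14.75
position: [0.4778, 0.25, 0.1208]
orientation: [-0.002, -0.458, 0.889, -0.001]
contact_force: [-0.1, -0.3, -1.8]
width: 0.0172
grip_force: 49.3
```

Call:
carry_out([
  {"tx":0,"ty":0,"tz":-0.25,"rx":0,"ry":0,"rz":0},
  {"tx":0,"ty":0,"tz":-0.2,"rx":0,"ry":0,"rz":0},
  {"tx":0,"ty":0,"tz":-0.06,"rx":0,"ry":0,"rz":0},
  {"tx":0,"ty":0,"tz":-0.02,"rx":0,"ry":0,"rz":0},
  {"tx":0,"ty":0,"tz":-0.02,"rx":0,"ry":0,"rz":0},
  {"tx":0,"ty":0,"tz":0,"rx":0,"ry":0,"rz":0},
], claw=5, grip_force=50)

```text
clock: 15.35
position: [0.4792, 0.2506, 0.0964]
orientation: [0.001, -0.458, 0.889, -0.001]
contact_force: [-0.2, 0.0, -1.7]
width: 0.0174
grip_force: 49.3
```

Call:
carry_out([
  {"tx":0,"ty":0,"tz":-0.04,"rx":0,"ry":0,"rz":0},
  {"tx":0,"ty":0,"tz":-0.02,"rx":0,"ry":0,"rz":0},
  {"tx":0,"ty":0,"tz":-0.02,"rx":0,"ry":0,"rz":0},
  {"tx":0,"ty":0,"tz":0,"rx":0,"ry":0,"rz":0},
], claw=5, grip_force=50)

```text
clock: 15.75
position: [0.479, 0.2505, 0.0918]
orientation: [0.0, -0.458, 0.889, -0.001]
contact_force: [0.6, -0.8, -2.3]
width: 0.0178
grip_force: 49.3
```

Call:
carry_out([
  {"tx":0,"ty":0,"tz":-0.02,"rx":0,"ry":0,"rz":0},
  {"tx":0,"ty":0,"tz":-0.02,"rx":0,"ry":0,"rz":0},
  {"tx":0,"ty":0,"tz":0,"rx":0,"ry":0,"rz":0},
], claw=5, grip_force=50)

```text
clock: 16.05
position: [0.4794, 0.2508, 0.0913]
orientation: [0.001, -0.458, 0.889, -0.001]
contact_force: [-4.1, -1.8, 11.2]
width: 0.0175
grip_force: 49.3
```

The filter is standing on the worktop (contact at TCP z 0.091). Releasing it and lifting off, then turning −90°.

Call:
carry_out([
  {"tx":0,"ty":0,"tz":0.02,"rx":0,"ry":0,"rz":0},
  {"tx":0,"ty":0,"tz":0,"rx":0,"ry":0,"rz":0},
  {"tx":0,"ty":0,"tz":0,"rx":0,"ry":0,"rz":0},
  {"tx":0,"ty":0,"tz":0,"rx":0,"ry":0,"rz":0},
  {"tx":0,"ty":0,"tz":0,"rx":0,"ry":0,"rz":0},
  {"tx":0,"ty":0,"tz":0.3,"rx":0,"ry":0,"rz":0},
  {"tx":0,"ty":0,"tz":0.6,"rx":0,"ry":0,"rz":0},
  {"tx":0,"ty":0,"tz":0.6,"rx":0,"ry":0,"rz":0},
  {"tx":0,"ty":0,"tz":0.3,"rx":0,"ry":0,"rz":-0.09},
  {"tx":0,"ty":0,"tz":0,"rx":0,"ry":0,"rz":-0.09},
  {"tx":0,"ty":0,"tz":0,"rx":0,"ry":0,"rz":-0.09},
  {"tx":0,"ty":0,"tz":0,"rx":0,"ry":0,"rz":-0.09},
], claw=93, grip_force=50)

```text
clock: 17.25
position: [0.479, 0.2506, 0.1821]
orientation: [0.0, -0.189, 0.982, -0.001]
contact_force: [-0.4, -0.8, -0.1]
width: 0.0929
grip_force: 0.0
```

Call:
carry_out([
  {"tx":0,"ty":0,"tz":0,"rx":0,"ry":0,"rz":-0.09},
  {"tx":0,"ty":0,"tz":0,"rx":0,"ry":0,"rz":-0.09},
  {"tx":0,"ty":0,"tz":0,"rx":0,"ry":0,"rz":-0.09},
  {"tx":0,"ty":0,"tz":0,"rx":0,"ry":0,"rz":-0.09},
  {"tx":0,"ty":0,"tz":0,"rx":0,"ry":0,"rz":-0.09},
  {"tx":0,"ty":0,"tz":0,"rx":0,"ry":0,"rz":-0.09},
  {"tx":0,"ty":0,"tz":0,"rx":0,"ry":0,"rz":-0.09},
  {"tx":0,"ty":0,"tz":0,"rx":0,"ry":0,"rz":-0.01},
], claw=93)

```text
clock: 18.05
position: [0.479, 0.2506, 0.1818]
orientation: [-0.0, 0.306, 0.952, -0.001]
contact_force: [0.5, -0.9, -0.1]
width: 0.0929
grip_force: 0.0
```

```bash
python3 - <<'E'
from h import *
np.set_printoptions(precision=4,suppress=True)
s=read_state(); print(s['clock'],s['position'],s['orientation'],s['q'],s['contact_force'])
for c in('side','top'):
  im=camera(c); cv2.imwrite(f'pics/{c}4.png',im)
  for n,p in(('filter_collar',(.479,.2505,.082)),('filter',(.479,.2505,0))): print(c,n,mk(c,n,7),px(c,p))
  print(c,mk(c,'stand_hook'),mk(c,'stand'))
q=px('side',(.479,.2505,.1)).astype(int)
im=cv2.imread('pics/side4.png'); cv2.imwrite('pics/crop4.png',cv2.resize(im[q[1]-70:q[1]+60,q[0]-70:q[0]+90],None,fx=4,fy=4,interpolation=cv2.INTER_CUBIC)); print(q)
E
```

```text
18.05 [0.479  0.2506 0.1818] [-0.0001  0.3058  0.9521 -0.0006] [ 0.4352 -0.1664  1.7782 -0.0008  1.5308 -0.514 ] [ 0.5265 -0.9276 -0.1051]
side filter_collar [(335.6, 232.2, 0.94), (246.9, 274.7, 0.88), (217.7, 278.7, 0.73), (270.9, 301.7, 0.63), (234.3, 301.9, 0.6), (305.9, 222.5, 0.59)] [331.8833 232.4562]
side filter [(274.1, 319.6, 0.88), (330.3, 252.4, 0.84), (219.1, 299.1, 0.81), (254.4, 298.6, 0.79), (238.6, 319.4, 0.7)] [331.7327 252.5006]
side [(372.9, 188.7, 0.89)] [(365.3, 227.5, 0.73), (331.6, 235.5, 0.32)]
top filter_collar [(206.8, 215.4, 0.73), (206.9, 250.3, 0.66), (174.1, 227.0, 0.66), (182.6, 203.7, 0.53)] [306.7723 219.4377]
top filter [(213.0, 219.3, 0.87), (208.7, 248.1, 0.83), (193.6, 203.0, 0.8), (186.8, 228.0, 0.56)] [307.4436 220.4884]
top [(367.9, 219.9, 0.79)] [(362.1, 214.5, 0.58)]
[331 227]
```

View pics/crop4.png

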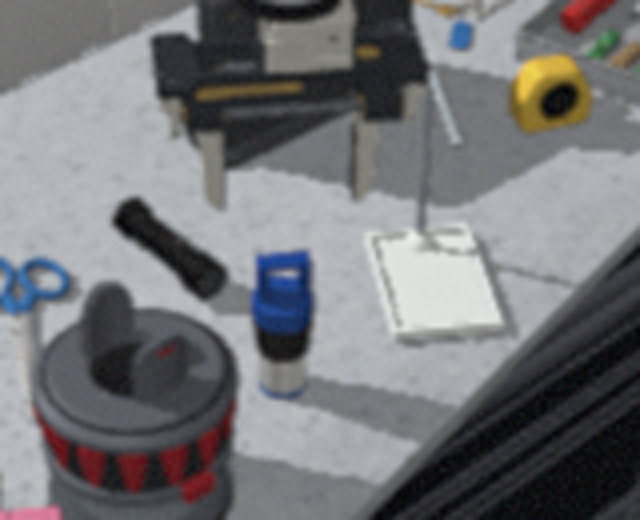

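The filter is standing upright at (331,235) full-picture, matching the expected (332,232), with its slot facing the camera. The fingers straddle it along the tab's width. Descending to the collar.

Call:
carry_out([
  {"tx":0,"ty":0,"tz":-0.4,"rx":0,"ry":0,"rz":0},
  {"tx":0,"ty":0,"tz":-0.6,"rx":0,"ry":0,"rz":0},
  {"tx":0,"ty":0,"tz":-0.6,"rx":0,"ry":0,"rz":0},
  {"tx":0,"ty":0,"tz":-0.5,"rx":0,"ry":0,"rz":0},
  {"tx":0,"ty":0,"tz":-0.28,"rx":0,"ry":0,"rz":0},
  {"tx":0,"ty":0,"tz":0,"rx":0,"ry":0,"rz":0},
], claw=80)

```text
clock: 19.15
position: [0.4783, 0.2502, 0.0604]
orientation: [-0.001, 0.304, 0.953, -0.002]
contact_force: [-0.2, 0.3, 0.1]
width: 0.0798
grip_force: 0.0
```

Call:
carry_out([
  {"tx":0,"ty":0,"tz":0,"rx":0,"ry":0,"rz":0},
  {"tx":0,"ty":0,"tz":0,"rx":0,"ry":0,"rz":0},
  {"tx":0,"ty":0,"tz":0,"rx":0,"ry":0,"rz":0},
  {"tx":0,"ty":0,"tz":0,"rx":0,"ry":0,"rz":0},
  {"tx":0,"ty":0,"tz":0,"rx":0,"ry":0,"rz":0},
  {"tx":0,"ty":0,"tz":0,"rx":0,"ry":0,"rz":0},
  {"tx":0,"ty":0,"tz":0,"rx":0,"ry":0,"rz":0},
], claw=40, grip_force=40)

```text
clock: 19.85
position: [0.4793, 0.2507, 0.0625]
orientation: [0.0, 0.304, 0.953, -0.0]
contact_force: [0.2, 0.9, 7.0]
width: 0.0485
grip_force: 40.0
```

The collar is gripped (48.5 mm), and the slot sits 44.5 mm above the TCP. Next I'll lift and fit the stand pose from the saved pictures.

Call:
carry_out([
  {"tx":0,"ty":0,"tz":0.3,"rx":0,"ry":0,"rz":0},
  {"tx":0,"ty":0,"tz":0.6,"rx":0,"ry":0,"rz":0},
  {"tx":-0.5,"ty":0,"tz":0.4,"rx":0,"ry":0,"rz":0},
  {"tx":-0.5,"ty":-0.2,"tz":0.3,"rx":0,"ry":0,"rz":0},
  {"tx":-0.5,"ty":-0.3,"tz":0,"rx":0,"ry":0,"rz":0},
  {"tx":0,"ty":0,"tz":0,"rx":0,"ry":0,"rz":0},
], claw=40, grip_force=40)

```text
clock: 20.45
position: [0.4022, 0.2246, 0.1433]
orientation: [0.0, 0.304, 0.953, -0.0]
contact_force: [0.3, 0.1, -2.9]
width: 0.0481
grip_force: 40.0
```

```bash
python3 - <<'E'
from h import *
from scipy.optimize import least_squares
np.set_printoptions(precision=4,suppress=True)
s=read_state(); print(s['clock'],s['position'],s['orientation'],s['contact_force'])
def W(p,l):
  a=p[2]; return [p[0]+np.cos(a)*l[0]-np.sin(a)*l[1],p[1]+np.sin(a)*l[0]+np.cos(a)*l[1],l[2]]
im=cv2.imread('pics/top2.png').astype(int)
m=(im.min(2)>185).astype(np.uint8); m[:185]=0;m[250:]=0;m[:,:335]=0;m[:,395:]=0
# keep the largest blob
n,l,st,_=cv2.connectedComponentsWithStats(cv2.morphologyEx(m,cv2.MORPH_CLOSE,np.ones((5,5)))); k=1+st[1:,4].argmax()
cn=cv2.findContours((l==k).astype(np.uint8),0,1)[0][0]; r=cv2.minAreaRect(cn); bx=cv2.boxPoints(r); print(r,st[k,4])
loc=[(x,y,.012) for x,y in((-.065,-.045),(.065,-.045),(.065,.045),(-.065,.045))]
p0=[.487,.079,np.radians(-33)]
obs=[]
for L in loc:
  q=px('top',W(p0,L)); b=bx[np.linalg.norm(bx-q,axis=1).argmin()]; print('corner',q,b); obs.append(('top',L,b))
obs+=[('top',(-.025,0,.185),(367.8,219.3)),('side',(-.025,0,.185),(371.8,187.9)),('top',(-.070,0,.190),(358.6,233.5)),('top',(.045,0,.185),(378.9,199.5))]
f=lambda p:np.concatenate([px(c,W(p,L))-uv for c,L,uv in obs])
R=least_squares(f,p0,loss='soft_l1'); p=R.x; print(p[:2],np.degrees(p[2])); print(R.fun.reshape(-1,2))
for n,L in(('pre',(-.125,0,.188)),('tip',(-.07,0,.188)),('hook',(-.025,0,.185))): print(n,np.array(W(p,L)))
ov=cv2.resize(cv2.imread('pics/top2.png')[180:260,325:405],None,fx=4,fy=4,interpolation=cv2.INTER_CUBIC)
sv=cv2.resize(cv2.imread('pics/side4.png')[160:260,320:420],None,fx=4,fy=4,interpolation=cv2.INTER_CUBIC)
for I,c,o in((ov,'top',(325,180)),(sv,'side',(320,160))):
  for P_,cl in(([(-.07,0,.195),(-.055,0,.185),(.045,0,.185),(.045,0,.012)],(0,0,255)),(loc+loc[:1],(0,255,0))):
    cv2.polylines(I,[np.array([((px(c,W(p,L))-o+.5)*4).astype(int) for L in P_])],False,cl,1)
o=np.zeros((400,720,3),np.uint8);o[:320,:320]=ov;o[:,320:]=sv; cv2.imwrite('pics/ov2.png',o)
E
```

```text
20.45 [0.4022 0.2246 0.1433] [ 0.0002  0.3043  0.9526 -0.0005] [ 0.3049  0.0558 -2.9063]
((364.5, 217.0), (64.0, 59.0), 90.0) 3598
corner [364.0848 243.2065] [335. 249.]
corner [386.406  207.6438] [394. 185.]
corner [361.8083 192.0021] [335. 185.]
corner [339.3438 227.3317] [335. 249.]
[0.4947 0.0801] -28.161730681337772
[[ 30.8453  -8.4872]
 [ -8.944   18.2121]
 [ 24.2717   4.6959]
 [  4.8812 -22.2092]
 [ -1.9435   0.6686]
 [ -0.1299  -2.532 ]
 [ -0.3692   1.5933]
 [ -0.9774  -2.848 ]]
pre [0.3845 0.1391 0.188 ]
tip [0.433  0.1132 0.188 ]
hook [0.4727 0.0919 0.185 ]
```

View pics/ov2.png

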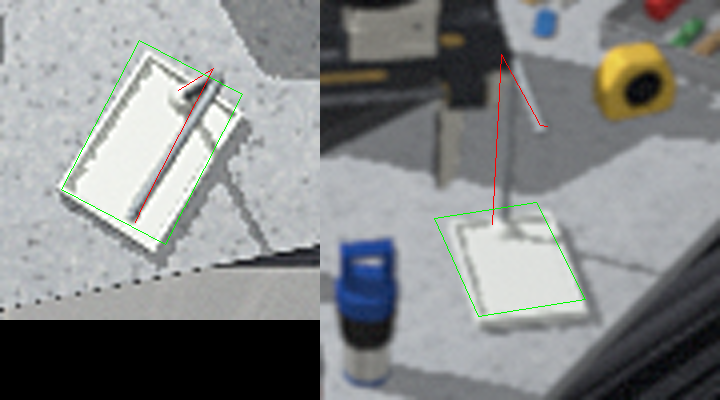

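The fit was pulled off by a bad dish mask. I'll refit using corners read from this view: dish at (147,50), (243,113), (157,255), (62,190), rod tip at (135,217) and bend at (215,83), with the side-view counterparts.

```bash
cat > fit.py <<'E'
from h import *
from scipy.optimize import least_squares
np.set_printoptions(precision=4,suppress=True)
def W(p,l):
  a=p[2]; return [p[0]+np.cos(a)*l[0]-np.sin(a)*l[1],p[1]+np.sin(a)*l[0]+np.cos(a)*l[1],l[2]]
T=lambda u,v:(u/4+325-.5,v/4+180-.5)
S=lambda u,v:((u-320)/4+320-.5,v/4+160-.5)
c=[(x,y,.012) for x,y in((-.065,-.045),(.065,-.045),(.065,.045),(-.065,.045))]
obs=[('top',c[0],T(157,255)),('top',c[1],T(243,113)),('top',c[2],T(147,50)),('top',c[3],T(62,190)),
('side',c[0],S(595,320)),('side',c[1],S(553,212)),('side',c[2],S(441,226)),('side',c[3],S(483,328)),
('top',(-.07,0,.193),T(135,217)),('top',(.045,0,.185),T(215,83)),('top',(.045,0,.012),T(178,103)),
('side',(-.07,0,.193),S(543,128)),('side',(.045,0,.012),S(507,230)),
('top',(-.025,0,.185),(367.8,219.3)),('side',(-.025,0,.185),(371.8,187.9))]
f=lambda p:np.concatenate([px(c,W(p,L))-np.array(uv) for c,L,uv in obs])
R=least_squares(f,[.487,.079,-.57],loss='soft_l1'); p=R.x
if __name__=='__main__':
  print(p[:2],np.degrees(p[2])); print(R.fun.reshape(-1,2))
  for n,L in(('pre',(-.125,0,.188)),('tip',(-.07,0,.188)),('hook',(-.025,0,.185))): print(n,np.array(W(p,L)))
E
python3 fit.py
```

```text
[0.4871 0.0804] -32.29361314229312
[[ 0.1866 -0.0713]
 [ 0.568  -0.4103]
 [-0.2151 -0.0002]
 [-0.9954  0.6093]
 [-1.6875 -3.1753]
 [-1.0383 -0.7927]
 [ 1.0889 -1.5382]
 [-1.0869 -2.0595]
 [-1.6572  3.3231]
 [ 0.6756 -0.1154]
 [ 1.0555 -0.134 ]
 [ 1.3123  1.4598]
 [-1.0981 -0.2949]
 [-2.6095  3.2326]
 [ 1.0342 -1.3504]]
pre [0.3814 0.1472 0.188 ]
tip [0.4279 0.1178 0.188 ]
hook [0.4659 0.0938 0.185 ]
```

The rod is now known laterally to about 1.5 mm. Going to the pre-insert pose.

Call:
carry_out([
  {"tx":-0.14,"ty":-0.4,"tz":0,"rx":0,"ry":0,"rz":0.012},
  {"tx":-0.14,"ty":-0.5,"tz":0,"rx":0,"ry":0,"rz":0.012},
  {"tx":-0.14,"ty":-0.5,"tz":0,"rx":0,"ry":0,"rz":0.01},
  {"tx":0,"ty":-0.15,"tz":0,"rx":0,"ry":0,"rz":0},
  {"tx":0,"ty":0,"tz":0,"rx":0,"ry":0,"rz":0},
], claw=40, grip_force=40)

```text
clock: 20.95
position: [0.3833, 0.1475, 0.1425]
orientation: [0.0, 0.28, 0.96, -0.001]
contact_force: [-0.1, 0.1, -1.6]
width: 0.0484
grip_force: 40.0
```

```bash
python3 - <<'E'
from fit import *
s=read_state(); t=s['position']; print(s['clock'],t,s['orientation'],s['contact_force'])
a=-p[2]; d=t[:2]-p[:2]; print('in stand frame',np.cos(a)*d[0]-np.sin(a)*d[1],np.sin(a)*d[0]+np.cos(a)*d[1])
for c in('side','top'):
  for i in range(2):
    im=camera(c); cv2.imwrite(f'pics/{c}5.png',im)
    for n,h in(('filter_slot',.0445),('filter_collar',.0195)): print(c,n,[m for m in mk(c,n,8) if m[0]>290],px(c,t+[0,0,h]))
    print(c,mk(c,'stand_hook'),px(c,W(p,(-.025,0,.185))),'tip',px(c,W(p,(-.07,0,.193))))
E
```

```text
20.95 [0.3833 0.1475 0.1425] [ 0.0001  0.2797  0.9601 -0.0006] [-0.1364  0.0869 -1.5951]
in stand frame -0.12353271393647446 0.0013204748044818373
side filter_slot [(382.7, 205.2, 0.78)] [380.4796 205.3508]
side filter_collar [(383.6, 211.8, 0.56)] [379.9491 212.1259]
side [] [372.8342 186.5496] tip [376.5623 192.9598]
side filter_slot [(380.4, 205.0, 0.73)] [380.4796 205.3508]
side filter_collar [(383.7, 213.7, 0.85)] [379.9491 212.1259]
side [(300.3, 221.8, 0.53)] [372.8342 186.5496] tip [376.5623 192.9598]
top filter_slot [] [345.2348 254.2353]
top filter_collar [] [344.5563 253.7784]
top [(368.8, 220.1, 0.88)] [365.1905 222.5326] tip [356.5928 237.0731]
top filter_slot [] [345.2348 254.2353]
top filter_collar [] [344.5563 253.7784]
top [(368.2, 219.2, 0.73)] [365.1905 222.5326] tip [356.5928 237.0731]
```

```bash
python3 - <<'E'
from fit import *
from scipy.ndimage import map_coordinates
g=cv2.cvtColor(cv2.imread('pics/top2.png'),cv2.COLOR_BGR2GRAY).astype(float)
ys=np.arange(-.016,.0161,.002); print('y mm',(ys*1000).astype(int))
for x in (-.075,-.07,-.06,-.05,-.04,-.03,-.02,-.01,0,.01,.02,.03):
  q=np.array([px('top',W(p,(x,y,.185))) for y in ys]); print(int(x*1000),map_coordinates(g,[q[:,1],q[:,0]],order=1).astype(int))
E
```

```text
y mm [-16 -14 -12 -10  -8  -6  -4  -2   0   2   4   5   8  10  12  13  16]
-75 [118 124 112 122 101 122 123 116 126 114 130 119 109 114 107 113 109]
-70 [241 238 243 241 244 237 238 240 242 242 233 243 239 247 239 228 245]
-60 [239 240 238 239 241 245 233 176 127 154 202 223 242 242 241 240 240]
-50 [240 239 239 240 240 244 235 192 130 159 198 204 226 245 243 241 239]
-40 [240 239 239 239 241 245 229 176 135 164 188 206 231 242 240 240 241]
-30 [241 240 240 240 243 246 219 155 134 169 193 213 235 242 240 239 240]
-20 [240 241 240 240 242 247 207 137 139 172 192 223 240 240 239 239 241]
-10 [239 239 240 240 243 249 218 141 139 175 197 226 242 241 240 240 240]
0 [242 241 241 241 244 247 198 126 145 184 202 232 244 241 240 240 240]
10 [173 167 168 182 206 224 189 152 158 188 200 239 248 247 243 244 242]
20 [239 239 240 243 247 248 183 136 166 184 157 128 138 146 172 201 201]
30 [197 205 220 235 234 249 170 139 175 185 150 104  80  62  95 152 208]
```

The rod profile is centred at y ≈ +1 mm, and the tool is at y = +1.3 mm, so it is well aligned. Threading now.

Call:
carry_out([
  {"tx":0.1,"ty":-0.06,"tz":0.02,"rx":0,"ry":0,"rz":0},
  {"tx":0.19,"ty":-0.12,"tz":0,"rx":0,"ry":0,"rz":0},
  {"tx":0.19,"ty":-0.12,"tz":0,"rx":0,"ry":0,"rz":0},
  {"tx":0.15,"ty":-0.095,"tz":0,"rx":0,"ry":0,"rz":0},
  {"tx":0.15,"ty":-0.095,"tz":0,"rx":0,"ry":0,"rz":0},
  {"tx":0.15,"ty":-0.095,"tz":0,"rx":0,"ry":0,"rz":0},
  {"tx":0,"ty":0,"tz":0,"rx":0,"ry":0,"rz":0},
], claw=40, grip_force=40)

```text
clock: 22.45
position: [0.4302, 0.1182, 0.1428]
orientation: [-0.0, 0.279, 0.96, -0.001]
contact_force: [0.0, -0.6, -1.7]
width: 0.0486
grip_force: 40.0
```

Call:
carry_out([
  {"tx":0.16,"ty":-0.1,"tz":0,"rx":0,"ry":0,"rz":0},
  {"tx":0.16,"ty":-0.1,"tz":0,"rx":0,"ry":0,"rz":0},
  {"tx":0.16,"ty":-0.1,"tz":0,"rx":0,"ry":0,"rz":0},
  {"tx":0.16,"ty":-0.1,"tz":0,"rx":0,"ry":0,"rz":0},
  {"tx":0.16,"ty":-0.1,"tz":0,"rx":0,"ry":0,"rz":0},
  {"tx":0,"ty":0,"tz":0,"rx":0,"ry":0,"rz":0},
], claw=40, grip_force=40)

```text
clock: 23.05
position: [0.4703, 0.0932, 0.1428]
orientation: [-0.0, 0.279, 0.96, -0.001]
contact_force: [0.5, 0.1, -2.2]
width: 0.0483
grip_force: 40.0
```

Call:
carry_out([
  {"tx":0,"ty":0,"tz":-0.06,"rx":0,"ry":0,"rz":0},
  {"tx":0,"ty":0,"tz":-0.04,"rx":0,"ry":0,"rz":0},
  {"tx":0,"ty":0,"tz":-0.04,"rx":0,"ry":0,"rz":0},
  {"tx":0,"ty":0,"tz":0,"rx":0,"ry":0,"rz":0},
], claw=40, grip_force=40)

```text
clock: 23.45
position: [0.4692, 0.0939, 0.1356]
orientation: [-0.0, 0.279, 0.96, -0.001]
contact_force: [1.0, 0.5, -1.7]
width: 0.0482
grip_force: 40.0
```

Call:
carry_out([
  {"tx":0,"ty":0,"tz":-0.03,"rx":0,"ry":0,"rz":0},
  {"tx":0,"ty":0,"tz":-0.02,"rx":0,"ry":0,"rz":0},
  {"tx":0,"ty":0,"tz":-0.01,"rx":0,"ry":0,"rz":0},
  {"tx":0,"ty":0,"tz":0,"rx":0,"ry":0,"rz":0},
], claw=40, grip_force=40)

```text
clock: 23.85
position: [0.4695, 0.0938, 0.1329]
orientation: [-0.0, 0.279, 0.96, -0.001]
contact_force: [0.1, 0.2, -2.0]
width: 0.0482
grip_force: 40.0
```

Call:
carry_out([
  {"tx":0,"ty":0,"tz":-0.02,"rx":0,"ry":0,"rz":0},
  {"tx":0,"ty":0,"tz":-0.02,"rx":0,"ry":0,"rz":0},
  {"tx":0,"ty":0,"tz":0,"rx":0,"ry":0,"rz":0},
], claw=40, grip_force=40)

```text
clock: 24.15
position: [0.4699, 0.0937, 0.132]
orientation: [0.0, 0.279, 0.96, -0.001]
contact_force: [-2.9, -0.8, 7.3]
width: 0.048
grip_force: 40.0
```

```bash
python3 - <<'E'
from h import *
s=read_state(); print(s['clock'],s['position'],s['contact_force'],s['ft_torque'])
a=camera('side'); b=camera('top'); t=s['position']+[0,0,.04]
o=[]
for I,c in((a,'side'),(b,'top')):
  q=px(c,t).astype(int); o.append(cv2.resize(I[q[1]-50:q[1]+50,q[0]-50:q[0]+50],None,fx=4,fy=4,interpolation=cv2.INTER_CUBIC))
cv2.imwrite('pics/hang.png',np.hstack(o))
E
```

```text
24.15 [0.4698966  0.09373249 0.13200148] [-2.88554391 -0.79306774  7.27656318] [-0.18766105  0.36758936 -0.02694768]
```

View pics/hang.png

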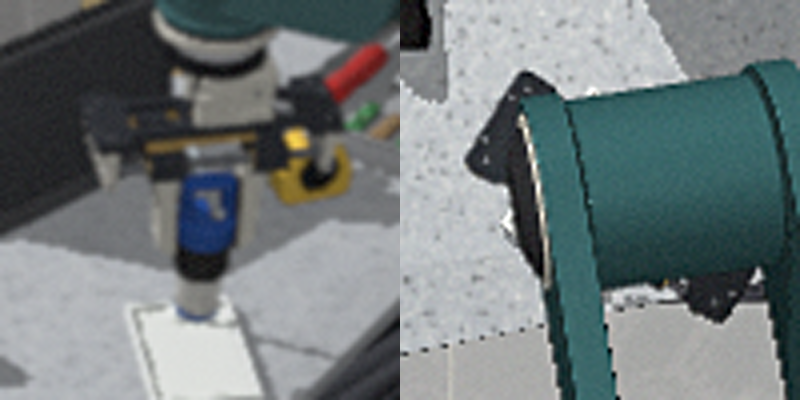

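In the side crop at (210,200) the rod's grey end shows inside the slot, and the 7 N support came at the expected height. Releasing and withdrawing straight up.

Call:
carry_out([
  {"tx":0,"ty":0,"tz":0.012,"rx":0,"ry":0,"rz":0},
  {"tx":0,"ty":0,"tz":0,"rx":0,"ry":0,"rz":0},
  {"tx":0,"ty":0,"tz":0,"rx":0,"ry":0,"rz":0},
  {"tx":0,"ty":0,"tz":0,"rx":0,"ry":0,"rz":0},
  {"tx":0,"ty":0,"tz":0,"rx":0,"ry":0,"rz":0},
  {"tx":0,"ty":0,"tz":0,"rx":0,"ry":0,"rz":0},
  {"tx":0,"ty":0,"tz":0,"rx":0,"ry":0,"rz":0},
  {"tx":0,"ty":0,"tz":0,"rx":0,"ry":0,"rz":0},
  {"tx":0,"ty":0,"tz":0,"rx":0,"ry":0,"rz":0},
], claw=85)

```text
clock: 25.15
position: [0.4695, 0.0938, 0.1316]
orientation: [-0.0, 0.279, 0.96, -0.001]
contact_force: [0.0, 0.1, 0.2]
width: 0.0849
grip_force: 0.0
```

Call:
carry_out([
  {"tx":0,"ty":0,"tz":0.1,"rx":0,"ry":0,"rz":0},
  {"tx":0,"ty":0,"tz":0.2,"rx":0,"ry":0,"rz":0},
  {"tx":0,"ty":0,"tz":0.3,"rx":0,"ry":0,"rz":0},
  {"tx":0,"ty":0,"tz":0.4,"rx":0,"ry":0,"rz":0},
  {"tx":0,"ty":0,"tz":0.4,"rx":0,"ry":0,"rz":0},
  {"tx":0,"ty":0,"tz":0.5,"rx":0,"ry":0,"rz":0},
  {"tx":0,"ty":0,"tz":0.5,"rx":0,"ry":0,"rz":0},
  {"tx":0,"ty":0,"tz":0,"rx":0,"ry":0,"rz":0},
  {"tx":0,"ty":0,"tz":0,"rx":0,"ry":0,"rz":0},
  {"tx":0,"ty":0,"tz":0,"rx":0,"ry":0,"rz":0},
  {"tx":0,"ty":0,"tz":0,"rx":0,"ry":0,"rz":0},
  {"tx":0,"ty":0,"tz":0,"rx":0,"ry":0,"rz":0},
], claw=85)

```text
clock: 26.35
position: [0.4693, 0.0938, 0.251]
orientation: [-0.001, 0.279, 0.96, -0.001]
contact_force: [0.2, -0.5, 0.5]
width: 0.0851
grip_force: 0.0
```

```bash
python3 - <<'E'
from fit import *
s=read_state(); print(s['clock'],s['position'],s['contact_force'])
t=np.array([.4699,.0937,.0875])
print('expect slot',px('side',t+[0,0,.0895]),'nose',px('side',t-[0,0,.0175]))
for i in range(3):
  im=camera('side'); m=(im[...,0].astype(int)>im[...,2]+50)&(im[...,0]>90); m[:170]=0;m[260:]=0;m[:,:345]=0;m[:,400:]=0
  ys,xs=np.nonzero(m); print(len(xs),xs.mean(),ys.mean(),ys.min(),ys.max())
  print([k for k in mk('side','filter_slot',8) if k[0]>330],[k for k in mk('side','filter',8) if k[0]>330],mk('side','vacuum'))
E
```

```text
26.35 [0.4693 0.0938 0.251 ] [ 0.1756 -0.4821  0.5326]
expect slot [371.7802 188.1099] nose [370.0341 215.4056]
696 369.6264367816092 218.08764367816093 172 239
[(372.8, 186.7, 0.82)] [(370.2, 214.1, 0.66)] [(295.5, 278.9, 0.89)]
698 369.61174785100286 217.98567335243553 172 239
[(375.3, 190.0, 0.65)] [(372.2, 213.1, 0.67)] [(296.8, 278.5, 0.94)]
697 369.6700143472023 218.08895265423243 172 239
[(371.9, 187.6, 0.76)] [(370.3, 211.8, 0.68)] [(294.5, 279.8, 0.58)]
```

The filter hangs still at the expected pixels and the gripper is clear, so I'm handing in.

```bash
python3 -c "
from bench import *
print(job_done())"
```

```text
the job is handed in; nothing more can be done
None
```

The blue filter was rocked out with the unit left standing, set down, retaken by its collar and hung by its slot on the rod, and the job was handed in at about 27 s; no verdict came back.

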